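Slide the jar board out to the mark and hold it

ROBOT

A 6-joint arm with a two-finger parallel gripper is mounted at the origin on a cart in front of the work surface, level with it; the furniture and walls round the work are solid. World frame = base frame: x ahead of the robot, y to its left, z up, the work surface at z = 0. Lengths are in m, angles in degrees, forces in N, time in s.
With the tool pointing down it reaches from about 0.375 to 0.925 m from the base axis. Payload 5.7 kg.
Tool frame: the origin (TCP) lies on the centre line of the jaws, within the pads' length; the fingertips stand 22 mm ahead of it and the grasp point (between the pads) lies 3 mm ahead of it; z points along the fingers, y is the line along which they close (so a half turn about z gives the same grasp; the last joint's range is limited). The gripper opens to 88 mm and grips with 3 to 60 N. Pads are 20 mm wide; open, the fingers measure 115 mm over their backs; the gripper's body (75 mm by 178 mm) begins 61 mm behind the grasp point.
Start: joints at [70.697, 20.558, 86.54, -0, 72.909, -6.595], TCP at [0.132, 0.585, 0.245] pointing down, gripper open.
Joint ranges: [-170.27, 170.27], [-57.76, 135], [12.27, 136.19], [-55.21, 235.2], [11.17, 155.16], [-170.74, 170.74]. Speed limits (degrees/s): [136.94, 136.94, 180, 180, 180, 180].

INTERFACE

Orientations are given as a 3x3 rotation matrix whose columns are the frame's x, y, z axes.
In Python, from bench import env, solver, get_obs, eyes, finish_job gives the robot as it stands. The module is installed in compiled form; this text tells all that it offers. Calls block until the motion is done:
- env.move_ptp(position, orientation): joint-space move of the TCP to a pose.
- env.move_straight(position, attitude=None, speed=0.15): straight line of the TCP; attitude=None keeps the orientation; speed is the mean speed in m/s.
- env.goto_joints(angles): joint-space move.
- env.command_gripper(opening): finger opening in m; the grip force is fixed at half the most; returns when the fingers have stopped.
- env.pause(seconds).
- solver.solve_ik(position, orientation): joint angles nearest the present ones, or None.
- get_obs(): the state.
- eyes.get_image(name): name is "scene" or "side" or "wrist"; returns (picture, depth): 400x640x3 uint8, red, green, blue; 400x640 float32, m along the optical axis (not along the pixel's ray), 0 where there is no reading.
- eyes.camera_info(name): a dict with "fx", "fy", "cx", "cy" (pixels), "k1" (the pictures are not rectified: a ray, as slopes to the right and down, at radius r is drawn at 1 + k1 r^2 times it, then the intrinsics apply), "R" (3x3) and "t" (3): a world point X has camera coordinates R X + t. Camera axes: x right, y down, z forward; pixel columns grow to the right and rows downward; lengths in m; the calibration is good to about 2 mm. A picture is of the moment at which its call begins: read the wrist's pose just before it. camera_info takes no time and is no camera call; for the wrist camera it gives the pose at the moment of the call.
A pose or a line that the arm cannot do raises env.PlanningError and nothing moves.
- finish_job(): hands the job in; it is judged then, once.
The state is a dict: "clock": time; "joint_positions": joint angles; "joint_velocities": joint speeds; "tau": joint torques, N m; "eef_pos": TCP position; "tcp_rot": TCP orientation; "contact_force": force on the tool from outside, world axes, zero at the start; "torque": the same for the moment, N m; "finger_gap": finger opening in m; "grip_force": force on a finger pad.
Only numpy, scipy, OpenCV 4.12 (cv2) and the standard library are available. Lean on these libraries where they do the work, as an engineer would, in place of code of your own. Each camera call takes 0.05 s, during which the arm holds its last target. There are 200 camera calls.

TASK

The blue slide board carries a filled jar at its outer end: slide it straight out along its stand, without lifting it, until its outer end is level with the tip of the red pointer. The jar must stay standing on its white spot, untouched. So far out the board would tip, so the program finishes while the fingers hold it by its black grip, level and still, ready for the packer to take the jar; leave the loose cap, the tape roll and the tally counter alone.

Things in the scene. Friction and masses are not known exactly. Their poses are not given: they have to be found in the camera images.
- stand: fixed low aluminium stand, 100 (x) x 240 (y) mm, flat top 55 mm above the table. Origin: centre of its underside. Its own +y points outward (roughly to the robot's left), the way the board is slid; the outer edge is at its y = +120 mm. Around it, fixed: crates behind from world x = 0.557 m on, up to 0.36 m high; a wall on the right at world y = -0.478 m; a wire ring stand on the left from world y = 0.20 m on, 0.19 m high
- board: loose blue board lying on the stand, 90 (x) x 260 (y) x 12 (z) mm, about 0.4 kg, its centre of mass within 10 mm of the middle. Origin: centre of its underside; its +y points to the outer end (yellow stripe). At the start it is within 0.05 rad of square and 5 mm of centred on the stand; nothing guides it sideways, it slides on friction alone. With the jar on it, it tips over the stand's edge before it reaches the mark unless its inner end is held
- board_front (a point): middle of the top edge of the board's outer end (board's y = +130 mm)
- board_spot (a point): centre of the white round spot, 78 mm across, on the board's top face (60 mm in from the outer end)
- board_grip (a point): centre of the top of the black grip block near the board's inner end: 56 (x) x 28 (y) mm, 48 mm tall above the board's top face, so its top is 115 mm above the table; rigidly part of the board, centre 230 mm in from the outer end. Take it from above across its 28 mm or its 56 mm
- mark: fixed thin steel post 82 mm tall on a flat foot, with a short red cone pointer that points at the board's path from its far side. Origin: on the table under the pointer's tip. Its own y is parallel to the stand's y; the pointer points along its -x; the post stands at its x = +18 mm
- mark_tip (a point): tip of the red pointer, 67 mm above the table (level with the board's top face), 15 mm clear of the board's side when the board is centred on the stand. It lies 145 to 180 mm out from the stand's outer edge; the board's outer end must come level with it, measured along the stand's y
- jar: filled glass jar with a pale gold cap, standing on the white spot (within 6 mm of its centre); 66 mm across, 91 mm tall, about 0.24 kg. Origin: centre of its underside, z up
- cap: loose pale gold cap lying on the table, 63 mm across, 14 mm high; leave it. Origin: centre of its underside
- tape: roll of tape lying flat, 80 mm across, 24 mm high; leave it. Origin: centre of its underside
- counter: small metal tally counter, 76 x 50 x 22 mm; leave it. Origin: centre of its underside

How it is judged:
By the outcome, as a careful person would: the job done as asked, in the order asked, and still so for the second after the job is handed in, while the arm keeps its last pose, push and grip.
It also fails if it takes over 40 s, if anything falls off the work surface, if the arm or the gripper's body presses on something with over 40 N, if the wrist force passes 120 N, or if a joint passes its speed limit or range.

## Working session

There is one attempt and no reset: what is moved stays moved. The work goes in short steps, each a Python script; the robot and the scene stay as the last script left them, time stands still between calls to the robot, and variables do not carry over. Pictures are saved under pics/ and viewed, at most 10 in all, crops included, and the job is handed in when it is done.

```bash
mkdir -p pics; cat > h.py <<'E'
import numpy as np, cv2
from bench import env, solver, get_obs, eyes, finish_job
def grab(n,save=None):
    ci=eyes.camera_info(n); im,d=eyes.get_image(n)
    if save: cv2.imwrite(save,im[:,:,::-1]); 
    return im,d,ci
def cloud(d,ci):
    v,u=np.mgrid[0:d.shape[0],0:d.shape[1]]
    K=np.array([[ci['fx'],0,ci['cx']],[0,ci['fy'],ci['cy']],[0,0,1.]])
    s=cv2.undistortPoints(np.stack([u,v],-1).reshape(-1,1,2).astype(float),K,np.array([ci['k1'],0,0,0.])).reshape(*d.shape,2)
    C=np.dstack([s[...,0]*d,s[...,1]*d,d])
    W=(C-np.array(ci['t']))@np.array(ci['R']); W[d<=0]=np.nan
    return W
def ray(u,v,ci):
    K=np.array([[ci['fx'],0,ci['cx']],[0,ci['fy'],ci['cy']],[0,0,1.]])
    s=cv2.undistortPoints(np.array([[[u,v]]],float),K,np.array([ci['k1'],0,0,0.])).ravel()
    R=np.array(ci['R']); return -R.T@np.array(ci['t']), R.T@np.array([s[0],s[1],1])
def atz(u,v,z,ci):
    o,r=ray(u,v,ci); return o+r*(z-o[2])/r[2]
E
python3 - <<'E'
from h import *
for n in ("scene","side"):
    im,d,ci=grab(n,f"pics/{n}.png"); np.savez(f"{n}.npz",im=im,d=d,**ci)
    print(n,ci['R'],ci['t'],ci['fx'],ci['k1'])
print(get_obs()['clock'])
E
```

```text
scene [[-0.97883237  0.20402005  0.01621743]
 [ 0.08065066  0.45733782 -0.88562836]
 [-0.18810279 -0.86557376 -0.46411142]] [0.46812131 0.02664663 1.51757989] 366.5051789559575 -0.01656242912100549
side [[-0.9994742  -0.02956751  0.01330759]
 [-0.03219392  0.85611292 -0.51578506]
 [ 0.00385768 -0.51594228 -0.85661466]] [0.49596558 0.0383004  1.44732698] 391.54581940210556 0.0313643699219903
0.1
```

View pics/scene.png

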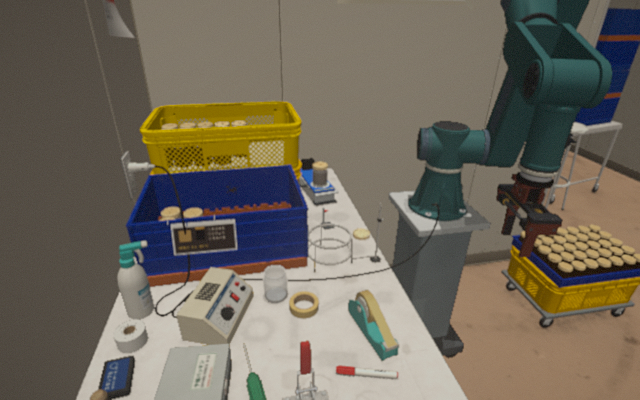

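View pics/side.png

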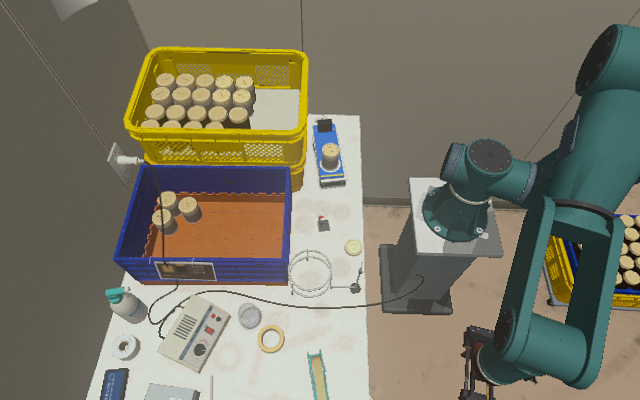

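```bash
python3 - <<'E'
from h import *
im,d,ci=grab("side")
W=cloud(d,ci)
print('grip',atz(324,125,.115,ci),W[125,324]); print('jar',atz(331,150,.158,ci),W[150,331]); print('mark',atz(324,222,.067,ci),W[222,322:327]); print('cap',atz(353,247,.014,ci))
c=im[100:290,270:400]; c=cv2.resize(c,None,fx=4.1,fy=4.1,interpolation=cv2.INTER_CUBIC)[:,:,::-1]; c=c[:600]
cv2.imwrite('pics/sc.png',c)
hsv=cv2.cvtColor(im,cv2.COLOR_RGB2HSV)
b=(hsv[...,0]>95)&(hsv[...,0]<125)&(hsv[...,1]>120)&(np.abs(W[...,2]-.067)<.006)
P=W[b]; P=P[(P[:,0]<.56)&(P[:,0]>.25)]
print(len(P),P.min(0),P.max(0),P.mean(0))
E
```

```text
grip [ 0.48286325 -0.30484666  0.115     ] [ 0.48278901 -0.31388235  0.10505067]
jar [ 0.45581888 -0.14950362  0.158     ] [ 0.45568226 -0.15287945  0.15379055]
mark [0.47305109 0.09219631 0.067     ] [[0.4793165  0.05923756 0.00508687]
 [0.47568542 0.05821766 0.00343329]
 [0.47208875 0.05873549 0.00464601]
 [0.4684889  0.05896205 0.00531566]
 [0.46484158 0.05789625 0.00357776]]
cap [0.36987248 0.15799585 0.014     ]
468 [ 0.41057751 -0.3580026   0.06101623] [ 0.5263776  -0.0929466   0.07287416] [ 0.47404616 -0.23868503  0.06531537]
```

View pics/sc.png

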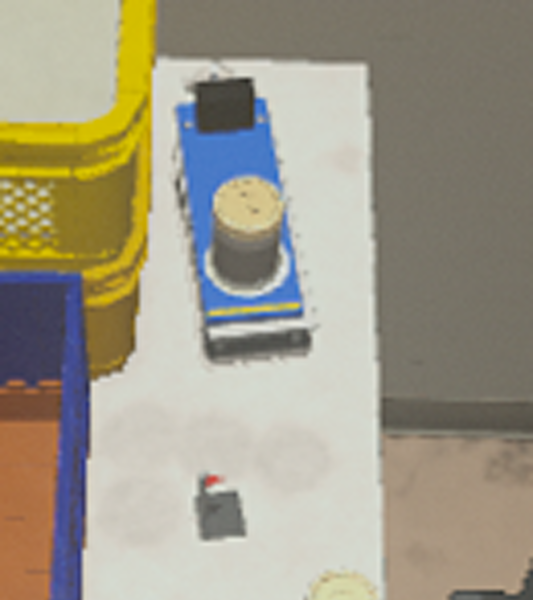

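The side view shows the board on its stand, with the grip at about (324,125), the jar at about (330,152) and the red pointer at about (322,217). The board is yawed about 10° from world y. I'll move in with the radius pulled back to stay clear of the crates, then look with the wrist camera.

```bash
cat >> h.py <<'E'
def ori(a,flip=1):  # tool y along outward direction yaw a (0 = world y, positive ccw)
    y=np.array([-np.sin(a),np.cos(a),0])*flip; z=np.array([0,0,-1.]); return np.column_stack([np.cross(y,z),y,z])
E
python3 - <<'E'
from h import *
o=get_obs(); print(np.round(o['tcp_rot'],2),o['finger_gap'])
f=None
for fl in (1,-1):
    js=[solver.solve_ik(p,ori(.17,fl)) for p in ([.42,-.03,.40],[.48,-.31,.095],[.455,-.14,.095])]
    print(fl,[None if j is None else np.round(j) for j in js])
    if all(j is not None for j in js) and (f is None or max(abs(j[5]) for j in js)<f[0]): f=(max(abs(j[5]) for j in js),fl)
fl=f[1]; print(f)
env.move_straight([.17,.42,.38],speed=.3)
env.move_ptp([.42,-.03,.40],ori(.17,fl))
im,d,ci=grab("wrist","pics/w1.png"); np.savez("w1.npz",im=im,d=d,**ci)
print(np.round(ci['R'],2),-np.array(ci['R']).T@ci['t'],ci['fx'],get_obs()['clock'])
E
```

```text
[[-0.98  0.22 -0.  ]
 [ 0.22  0.98 -0.  ]
 [ 0.   -0.   -1.  ]] 0.08753909686435887
1 [array([ -14.,   -2.,   92.,   -0.,   89., -113.]), array([ -40.,   28.,   99.,   -0.,   53., -140.]), array([ -25.,   22.,  111.,   -0.,   47., -125.])]
-1 [array([-14.,  -2.,  92.,  -0.,  89.,  67.]), array([-40.,  28.,  99.,  -0.,  53.,  40.]), array([-25.,  22., 111.,  -0.,  47.,  55.])]
(np.float64(66.7564009783011), -1)
[[ 0.17 -0.99 -0.  ]
 [-0.94 -0.16  0.29]
 [-0.29 -0.05 -0.96]] [ 0.49872913 -0.0156983   0.54055451] 339.44957505839767 2.9417
```

View pics/w1.png

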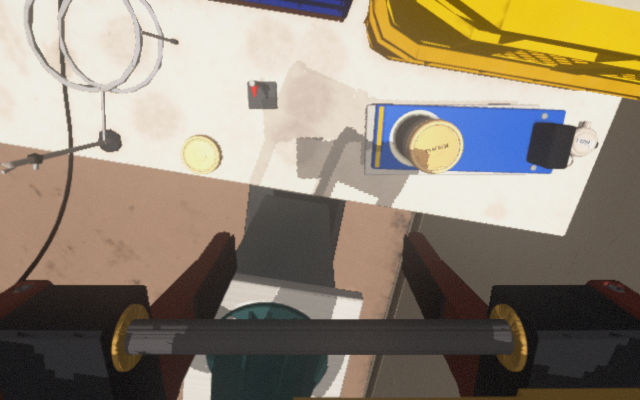

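The wrist view shows the board spanning about (370–565, 105–175), the grip at about (550,145), the pointer at about (257,90), and the counter on the table behind the inner end. I'll enlarge the parts that matter.

```bash
python3 - <<'E'
import cv2,numpy as np
im=cv2.imread('pics/w1.png')
c=cv2.resize(im[95:185,355:615],None,fx=3,fy=3,interpolation=cv2.INTER_CUBIC)
m=cv2.resize(im[70:120,235:295],None,fx=6,fy=6,interpolation=cv2.INTER_CUBIC)
o=np.zeros((270+300,780,3),np.uint8);o[:270]=c;o[270:,:360]=m
cv2.imwrite('pics/w1c.png',o)
E
```

```text
(no output)
```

View pics/w1c.png

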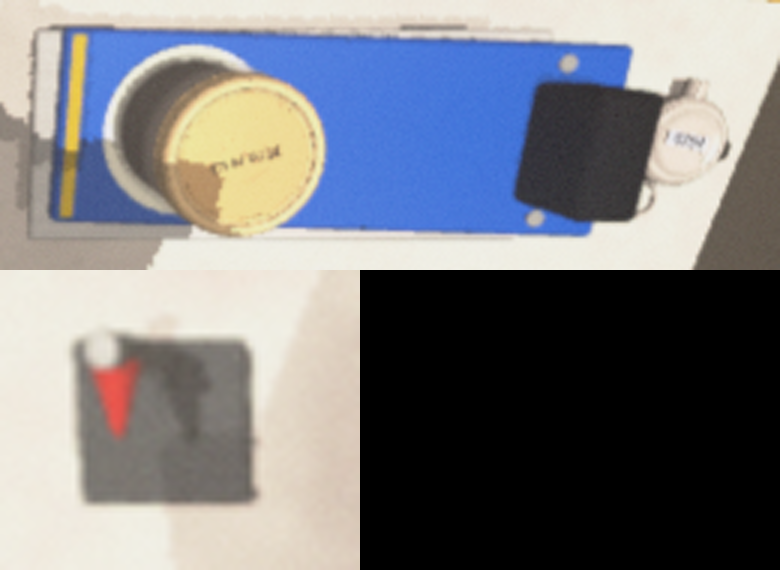

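```bash
python3 - <<'E'
from h import *
f=np.load('w1.npz'); ci={k:f[k] for k in f.files if k not in('im','d')}; W=cloud(f['d'],ci); im=f['im']
B=[((x+.5)/3-.5+355,(y+.5)/3-.5+95) for x,y in [(64,30),(51,219),(632,46),(590,235)]]
P=[atz(u,v,.067,ci) for u,v in B]
for p in P: print(p.round(4))
fr=(P[0]+P[1])/2; bk=(P[2]+P[3])/2; a=fr-bk
print('len',np.linalg.norm(a),'w',np.linalg.norm(P[0]-P[1]),np.linalg.norm(P[2]-P[3]),'yaw',np.arctan2(-a[0],a[1]),'edges',[np.arctan2(-q[0],q[1]) for q in (P[0]-P[2],P[1]-P[3])],'front',fr)
for n,(x,y) in dict(s1=(36,30),s2=(28,238)).items():
    u,v=(x+.5)/3-.5+355,(y+.5)/3-.5+95; print(n,u,v,atz(u,v,.055,ci),atz(u,v,0,ci))
for u in range(360,378,1): print(u,W[140,u].round(4),im[140,u])
u,v=(118+.5)/6-.5+235,(168+.5)/6-.5+70; print('tip',atz(u,v,.067,ci),W[round(v)-3:round(v)+2,round(u)].round(3))
x=(545+.5)/3+355
hs=cv2.cvtColor(im,cv2.COLOR_RGB2HSV)
g=(im.max(2)<60)&(abs(W[...,2]-.115)<.006); g[:, :500]=0; g[:, 600:]=0; g[:100]=0;g[190:]=0
Q=W[g]; print('grip top',len(Q),np.nanmean(Q,0),cv2.minAreaRect(Q[:,:2].astype(np.float32)*1000))
for r in range(100,112): print(r,W[r,470].round(3),W[r,470][2].round(3), im[r,470], '|',r+65,W[r+65,470].round(3),im[r+65,470])
E
```

```text
[ 0.4934 -0.0948  0.067 ]
[ 0.4074 -0.1078  0.067 ]
[ 0.531  -0.3504  0.067 ]
[ 0.4441 -0.364   0.067 ]
len 0.2585093057695913 w 0.0869272938230913 0.08800298014170287 yaw 0.1442364265317421 edges [np.float64(0.14631181536744645), np.float64(0.1421645513373842)] front [ 0.45037993 -0.10134531  0.067     ]
s1 366.6666666666667 104.66666666666667 [ 0.4910015 -0.0841209  0.055    ] [ 0.49012617 -0.0918713   0.        ]
s2 364.0 174.0 [ 0.39386904 -0.10112865  0.055     ] [ 0.38199127 -0.11080556  0.        ]
360 [ 0.4354 -0.0927  0.0018] [144 134 123]
361 [ 0.4356 -0.0943  0.0015] [141 131 122]
362 [ 0.4359 -0.0958  0.0016] [144 132 123]
363 [ 0.4361 -0.0975  0.0007] [140 131 123]
364 [ 0.4362 -0.0993 -0.0006] [140 129 122]
365 [ 0.4429 -0.092   0.0554] [119 114 106]
366 [ 0.4431 -0.0935  0.0553] [122 114 109]
367 [ 0.4433 -0.095   0.0545] [143 133 127]
368 [ 0.4436 -0.0963  0.0553] [197 189 179]
369 [ 0.4438 -0.0978  0.0547] [217 208 197]
370 [ 0.4444 -0.0987  0.0574] [221 213 200]
371 [ 0.4443 -0.1006  0.0548] [216 206 197]
372 [ 0.4445 -0.102   0.0544] [167 160 157]
373 [ 0.4458 -0.1
[... 874 characters left out ...]
 0.053] 0.053 [213 198 187] | 169 [ 0.43  -0.246  0.068] [ 78 122 217]
105 [ 0.515 -0.225  0.055] 0.055 [215 204 194] | 170 [ 0.428 -0.247  0.067] [ 85 122 203]
106 [ 0.514 -0.221  0.065] 0.065 [171 169 175] | 171 [ 0.425 -0.253  0.056] [139 153 186]
107 [ 0.512 -0.221  0.067] 0.067 [ 95 115 172] | 172 [ 0.424 -0.253  0.057] [220 214 211]
108 [ 0.511 -0.221  0.067] 0.067 [ 77 112 192] | 173 [ 0.422 -0.254  0.055] [232 227 220]
109 [ 0.51  -0.221  0.069] 0.069 [ 79 119 212] | 174 [ 0.42  -0.256  0.052] [216 210 198]
110 [ 0.508 -0.222  0.067] 0.067 [ 81 126 221] | 175 [ 0.411 -0.281  0.002] [232 228 218]
111 [ 0.507 -0.222  0.068] 0.068 [ 80 123 221] | 176 [ 0.409 -0.283  0.001] [237 236 225]
```

```bash
python3 - <<'E'
from h import *
f=np.load('w1.npz'); ci={k:f[k] for k in f.files if k not in('im','d')}; W=cloud(f['d'],ci); im=f['im'].astype(int)
Z=W[...,2]
def fit(pix,z):
    P=np.array([atz(u,v,z,ci)[:2] for u,v in pix])
    for _ in range(4):
        c=np.polyfit(P[:,1],P[:,0],1); r=P[:,0]-np.polyval(c,P[:,1]); P=P[abs(r)<max(2*r.std(),.0006)]
    return np.arctan(-c[0]),np.polyval(c,-.2),len(P),r.std()
top=[];bot=[];bt=[];bb=[]
for u in range(380,540):
    z=Z[95:190,u]; k=np.where(z>.04)[0]
    if len(k): top.append((u,95+k[0]-.5)); bot.append((u,95+k[-1]+.5))
    bl=im[95:190,u,2]-im[95:190,u,0]; k=np.where(bl>50)[0]
    bt.append((u,95+k[0]-.5)); bb.append((u,95+k[-1]+.5))
for n,p,z in(('st far',top,.055),('st near',bot,.055),('bd far',bt,.067),('bd near',bb,.067)): print(n,fit(p,z))
# front edge of stand by depth
P=[]
for v in range(110,168):
    k=np.where(Z[v,350:380]>.04)[0]
    if len(k): P.append(atz(350+k[0]-.5,v,.055,ci)[:2])
P=np.array(P); c=np.polyfit(P[:,0],P[:,1],1); r=P[:,1]-np.polyval(c,P[:,0]); k=abs(r)<.002; c=np.polyfit(P[k,0],P[k,1],1); print('front edge yaw',np.arctan(c[0]),np.polyval(c,.4424),k.sum())
E
```

```text
st far (np.float64(0.17328357102530362), np.float64(0.5128318914219238), 135, np.float64(1.0943638314213135e-05))
st near (np.float64(0.18420791004413892), np.float64(0.41057965800072826), 149, np.float64(0.0004912285522459336))
bd far (np.float64(0.14325711718710685), np.float64(0.5097377859809471), 160, np.float64(0.0003932113365793912))
bd near (np.float64(-0.050854367989791746), np.float64(0.4419373187906186), 160, np.float64(0.02872783895644504))
front edge yaw 0.17198062854039597 -0.09154658551759925 58
```

The stand yaw is about 0.178 and the board yaw about 0.145. The grip already sits on the stand's axis, so I'll slide along that axis while squaring the board. I'll use the half-turned wrist so the camera faces away from the crates.

```bash
python3 - <<'E'
from h import *
env.move_ptp([.4842,-.327,.26],ori(.147,1))
env.command_gripper(.055)
env.move_straight([.4842,-.327,.15],speed=.12)
env.move_straight([.4842,-.327,.097],speed=.06)
o=get_obs(); print(o['eef_pos'],o['contact_force'].round(2) if hasattr(o['contact_force'],'round') else o['contact_force'])
im,d,ci=grab("wrist","pics/w2.png"); np.savez("w2.npz",im=im,d=d,**ci)
env.command_gripper(.02)
o=get_obs(); print(o['eef_pos'],o['contact_force'],o['torque'],o['finger_gap'],o['grip_force'],o['clock'])
E
```

```text
[ 0.48445887 -0.32720418  0.09728437] [ 0.54 -0.16 -0.11]
[ 0.48453422 -0.32753699  0.09722004] [-0.18384286 -2.94753783  0.64251607] [-0.10897603  0.05061577 -0.1055795 ] 0.0278055256039036 29.99645322561264 9.325
```

View pics/w2.png

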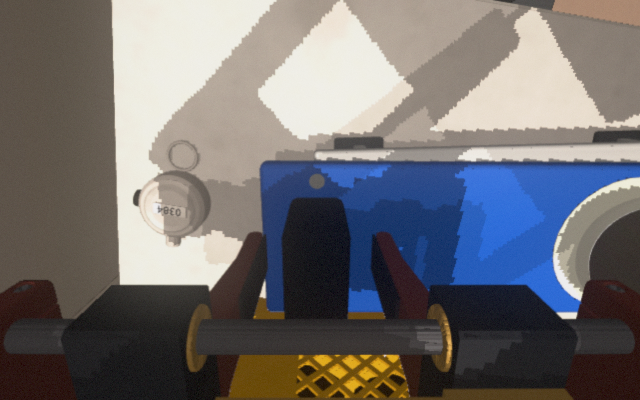

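The gap is 28 mm and the grip block sits centred between the fingers, so the grasp is good. I'll slide most of the way and then check.

```bash
python3 - <<'E'
from h import *
o=get_obs(); p=np.array([.4842,-.327,.097]); a=.178; s=np.array([-np.sin(a),np.cos(a),0])
np.save('p0.npy',p)
env.move_straight(p+s*.03,ori(a,1),speed=.03)
o=get_obs(); print(o['contact_force'],o['torque'],o['finger_gap'])
env.move_straight(p+s*.155,speed=.05)
o=get_obs(); print(o['eef_pos'],p+s*.155,o['contact_force'],o['torque'],o['finger_gap'],o['clock'])
im,d,ci=grab("side"); np.savez("s2.npz",im=im,d=d,**ci)
im2,d2,ci2=grab("wrist"); np.savez("w3.npz",im=im2,d=d2,**ci2)
c=cv2.resize(im[140:240,290:370],None,fx=6,fy=6,interpolation=cv2.INTER_CUBIC)[:,:,::-1]
o=np.zeros((600,800,3),np.uint8); o[:,:480]=c; o[:200,480:]=cv2.resize(im2,(320,200))[:,:,::-1]
cv2.imwrite('pics/s2.png',o)
E
```

```text
[ 0.8547546  -3.55162855  3.16649023] [-0.57525574 -0.26323534 -0.02759923] 0.027802717966615716
[ 0.45726429 -0.17558201  0.09736215] [ 0.45675546 -0.17444903  0.097     ] [ 0.39058476 -6.08194483  3.74260064] [-1.308451   -0.23119442  0.06475129] 0.027923768724705433 13.125
```

View pics/s2.png

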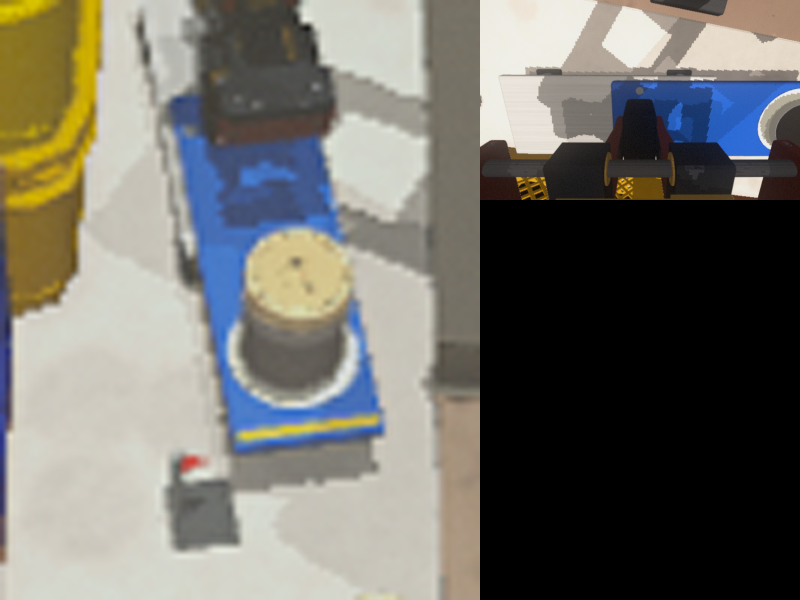

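```bash
python3 - <<'E'
from h import *
f=np.load('s2.npz'); ci={k:f[k] for k in f.files if k not in('im','d')}; W=cloud(f['d'],ci); im=f['im'].astype(int)
px=lambda x,y:((x+.5)/6-.5+290,(y+.5)/6-.5+140)
a=.178; s=np.array([-np.sin(a),np.cos(a)])
L=atz(*px(237,451),.055,ci); R=atz(*px(382,433),.055,ci); T=atz(*px(208,462),.067,ci)
print(L,R,np.linalg.norm(L-R),'yaw',np.arctan2(L[1]-R[1],L[0]-R[0])); print('tip',T,'gap',T[:2]@s-(L+R)[:2]@s/2)
# top/bottom blue edge per column, subpixel-free fit
P=[]
for u in range(331,352):
    bl=im[200:225,u,2]-im[200:225,u,0]; k=np.where(bl>25)[0]
    if len(k): P.append(atz(u,200+k[-1]+.5,.055,ci)[:2]@s)
print('front along (z .055)',np.median(P),np.round(P,4))
r=(im[...,0]-im[...,1]>70)&(im[...,0]-im[...,2]>70); r[:210]=0;r[225:]=0;r[:,:310]=0;r[:,335:]=0
v,u=np.where(r); print('red',list(zip(u,v)))
w=im[...,0]-np.maximum(im[...,1],im[...,2]); sub=np.clip(w[210:224,314:330]-15,0,None); print(sub)
E
```

```text
[0.45566371 0.05630653 0.055     ] [0.37068037 0.04102764 0.055     ] 0.08634588266476587 yaw 0.1778866153375276
tip [0.47263959 0.07092957 0.067     ] gap 0.011381319815236005
front along (z .055) -0.023359113071813174 [-0.0214 -0.0248 -0.0243 -0.0238 -0.0233 -0.0228 -0.0224 -0.0219 -0.0214
 -0.0248 -0.0243 -0.0239 -0.0234 -0.0229 -0.0224 -0.0219 -0.0214 -0.0249
 -0.0244 -0.0239 -0.0234]
red [(np.int64(321), np.int64(216)), (np.int64(322), np.int64(216)), (np.int64(320), np.int64(217)), (np.int64(321), np.int64(217)), (np.int64(322), np.int64(217))]
[[  0   0   0   0   0   0   0   0   0   0   0   0   0   0   0   0]
 [  0   0   0   0   0   0   0   0   0   0   0   0   0   0   0   0]
 [  0   0   0   0   0   0   0   0   0   0   0   0   0   0   0   0]
 [  0   0   0   0   0   0   0   0   0   0   0   0   0   0   0   0]
 [  0   0   0   0   0   0   0   0   0   0   0   0   0   0   0   0]
 [  0   0   0   0   0   0   0   0   0   0   0   0   0   0   0   0]
 [  0   0   0   0   0   0  35  98  97  32  17   0   0   0   0   0]
 [  0   0   0   0   0   0  74 109  81  40   6   0   0   0   0   0]
 [  0   0   0   0   0   0  41  18   0   0   0   0   0   0   0   0]
 [  0   0   0   0   0   0   0   0   0   0   0   0   0   0   0   0]
 [  0   0   0   0   0   0   0   0   0   0   0   0   0   0   0   0]
 [  0   0   0   0   0   0   0   0   0   0   0   0   0   0   0   0]
 [  0   0   0   0   0   0   0   0   0   0   0   0   0   0   0   0]
 [  0   0   0   0   0   0   0   0   0   0   0   0   0   0   0   0]]
```

```bash
python3 - <<'E'
from h import *
a=.178; s=np.array([-np.sin(a),np.cos(a)])
for n,(u0,u1,v0,v1) in dict(w1=(240,275,75,110),s2=(314,330,210,224),side=(314,330,210,224),scene=(300,345,200,240)).items():
    f=np.load(n+'.npz'); ci={k:f[k] for k in f.files if k not in('im','d')}; im=f['im'].astype(float)
    w=np.clip(im[...,0]-np.maximum(im[...,1],im[...,2])-25,0,None); m=np.zeros_like(w); m[v0:v1,u0:u1]=1; w=w*m
    v,u=np.mgrid[0:400,0:640]; c=(w*u).sum()/w.sum(),(w*v).sum()/w.sum(); X=atz(*c,.067,ci)
    print(n,c,w.sum(),X,X[:2]@s)
    if n=='w1':
        for r in range(82,101):
            if w[r].sum()>20: uu=(w[r]*np.arange(640)).sum()/w[r].sum(); Y=atz(uu,r,.067,ci); print(r,round(uu,2),Y.round(4),round(Y[:2]@s,4))
# front in wrist w1: profile across front for several rows
    if n=='w1':
        for r in (112,125,160): print(r,[tuple(int(q) for q in im[r,k]) for k in range(369,380)],[(round(atz(k,r,.067,ci)[:2]@s,4)) for k in (371,373,375)])
E
```

```text
w1 (np.float64(253.88530534351145), np.float64(90.24312977099237)) 5240.0 [0.48370366 0.06979538 0.067     ] -0.01695271500153138
85 256.4 [0.4909 0.0673 0.067 ] -0.0207
86 254.24 [0.4892 0.07   0.067 ] -0.0178
87 253.57 [0.4877 0.0707 0.067 ] -0.0168
88 253.59 [0.4865 0.0705 0.067 ] -0.0167
89 253.68 [0.4852 0.0703 0.067 ] -0.0168
90 253.8 [0.484  0.0699 0.067 ] -0.0169
91 253.81 [0.4827 0.0698 0.067 ] -0.0168
92 253.92 [0.4815 0.0695 0.067 ] -0.0169
93 253.99 [0.4802 0.0693 0.067 ] -0.0169
94 254.07 [0.479 0.069 0.067] -0.0169
95 254.1 [0.4777 0.0688 0.067 ] -0.0169
96 254.11 [0.4764 0.0686 0.067 ] -0.0168
97 254.32 [0.4752 0.0682 0.067 ] -0.017
112 [(226, 217, 209), (228, 221, 211), (226, 220, 211), (225, 220, 208), (226, 219, 208), (206, 198, 191), (135, 134, 145), (84, 100, 151), (84, 110, 177), (121, 133, 175), (212, 182, 120)] [np.float64(-0.1743), np.float64(-0.177), np.float64(-0.1798)]
125 [(225, 218, 207), (224, 218, 207), (225, 218, 209), (223, 218, 206), (203, 197, 190), (135, 133, 145), (82, 100, 154), (80, 108, 176), (113, 129, 172), (214, 185, 123), (232, 200, 79)] [np.float64(-0.175), np.float64(-0.1777), np.float64(-0.1805)]
160 [(169, 161, 153), (161, 153, 147), (116, 115, 118), (74, 81, 110), (69, 81, 125), (79, 90, 134), (145, 126, 98), (173, 144, 70), (177, 148, 64), (173, 146, 67), (132, 122, 104)] [np.float64(-0.1769), np.float64(-0.1797), np.float64(-0.1826)]
s2 (np.float64(321.3063909774436), np.float64(216.64285714285714)) 532.0 [0.48281674 0.07154145 0.067     ] -0.015077189182203243
side (np.float64(321.31102362204723), np.float64(216.62992125984252)) 508.0 [0.48280199 0.07148975 0.067     ] -0.015125461395164339
scene (np.float64(325.2016129032258), np.float64(210.3508064516129)) 248.0 [0.48605738 0.06743879 0.067     ] -0.019688824731993737
```

All the estimates agree on about 7.8 mm remaining, with a spread of roughly ±1 mm.

```bash
python3 - <<'E'
from h import *
p=np.load('p0.npy'); a=.178; s=np.array([-np.sin(a),np.cos(a),0])
e0=get_obs()['eef_pos']
env.move_straight(p+s*.1628,speed=.02); env.pause(.8)
o=get_obs(); print('moved',(o['eef_pos']-e0)@s,o['eef_pos'],o['contact_force'],o['torque'],o['finger_gap'],o['grip_force'],o['clock'])
im,d,ci=grab("side"); np.savez("s3.npz",im=im,d=d,**ci); W=cloud(d,ci)
b=im.astype(int); m=(b[...,2]-b[...,0]>60)&(abs(W[...,2]-.067)<.012)&(W[...,0]<.53)
Q=W[m]; A=np.c_[Q[:,:2],np.ones(len(Q))]; c=np.linalg.lstsq(A,Q[:,2],rcond=None)[0]; print('slope',c[:2],'front',np.sort(Q[:,:2]@s[:2])[-5:],len(Q))
c=cv2.resize(im[140:240,290:370],None,fx=6,fy=6,interpolation=cv2.INTER_CUBIC)[:,:,::-1]; cv2.imwrite('pics/s3.png',c)
E
```

```text
moved 0.008055916836325464 [ 0.45586098 -0.16766345  0.09733212] [ 1.49462988 -4.84883275  3.78914923] [-1.17767913 -0.22007027  0.03023177] 0.027661882218969282 29.995782673358917 14.5667
slope [0.01054917 0.01065572] front [0.47887635 0.47926105 0.48127976 0.4865174  0.4876958 ] 567
```

View pics/s3.png

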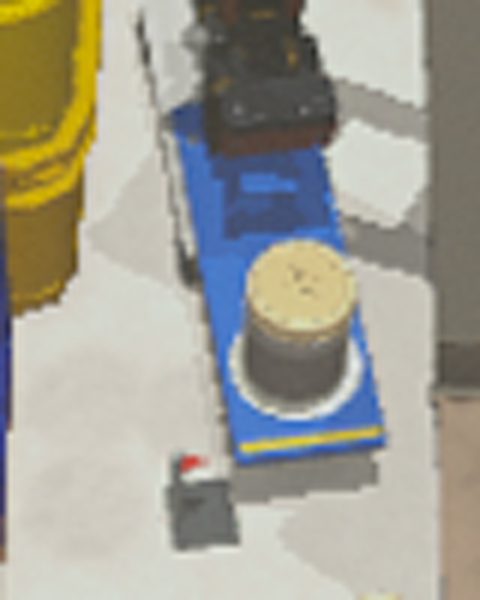

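The picture shows the board's outer end (bottom corner at about crop (241,465)) level with the pointer at about (195,463). The jar is still on its spot, and the board is level and held.

```bash
python3 -c "
from h import *
print(finish_job(), get_obs()['clock'])"
```

```text
the job is handed in; nothing more can be done
the job is handed in; nothing more can be done
```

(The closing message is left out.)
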